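# Press a spring buffer home and hold it for its retaining ring

## Robot

A 6-joint arm with a two-finger parallel gripper is mounted at the origin on the work surface. World frame = base frame: x ahead of the robot, y to its left, z up, the work surface at z = 0. Lengths are in mm, angles in rad, forces in N, time in s.
With the tool pointing down it reaches from about 350 to 775 mm from the base axis. Payload 7.3 kg.
Tool frame: the origin (TCP) lies on the front face of the gripper's body, between the roots of the fingers; the fingertips stand 66 mm ahead of it and the grasp point (between the pads) lies 47 mm ahead of it (bot.tcp_to_grasp is the z of the grasp point in the tool frame, in mm); z points along the fingers, y is the direction in which the jaws open and shut (so a half turn about z gives the same grasp; the last joint's range is limited). The gripper opens to 92 mm and grips with 3 to 60 N. Pads are 19 mm wide; open, the fingers measure 130 mm over their backs; the gripper's body (75 mm by 190 mm) begins 47 mm behind the grasp point.
Start: joints at [-1.431, 0.342, 1.524, -0, 1.275, -0.146], TCP at [148.032, -503.711, 292.241] pointing down, gripper open.
Joint ranges: [-2.53, 2.53], [-0.77, 2.02], [0.04, 2.7], [-1, 4.14], [0.28, 2.66], [-3.11, 3.11]. Speed limits (rad/s): [2.57, 2.57, 3.14, 3.14, 3.14, 3.14].

## Interface

Orientations are given as [roll, pitch, yaw] about the fixed x, y, z axes, in that order (R = Rz(yaw) Ry(pitch) Rx(roll)).
In Python, from plant import bot gives the robot as it stands.
- The arm moves only by the tool carry_out, never from a script. Its argument "deltas" is a list that holds one entry, the list of rows, each a list of 4 numbers: the shift along the tool's x, y, z in mm, then the turn about the tool's z in units of 5 degrees (1.0 is 5 degrees). A call has 1 to 20 rows; each row is the pose to reach, as a shift and turn from the pose commanded when the call began, along the tool's axes at that moment; what a row does not reach only later rows make up. A row lasts 1/10 s, in which the tool goes at most 50 mm and 8.59 degrees, less where a joint would pass 70% of its speed; a pose out of reach is approached as far as the arm can. A call with a gripper value outside its range is refused whole. "fingers" is the finger opening in mm, from 0 to 91.8, set as the call begins (left out, the last holds). The fingers move at their own pace and stop on an object; the grip force is fixed at half the most. Time passes only in rows, so rows that repeat a pose let the fingers close. It gives the time, the measured TCP pose, the force and the opening at its end, in the units of the state.
- bot.get_obs(): the state, without advancing time (a new reading comes with each control period).
- bot.capture(name): name is "scene" or "top" or "wrist"; returns (picture, depth): 400x640x3 uint8, blue, green, red; 400x640 float32, mm along the optical axis (not along the pixel's ray), 0 where there is no reading.
- bot.camera_model(name): a dict with "K" (3x3 intrinsics, pixels), "camera_from_world" (4x4, takes a point from world to camera coordinates). Camera axes: x right, y down, z forward; pixel columns grow to the right and rows downward; lengths in mm; the calibration is good to about 2 mm. A picture is of the moment at which its call begins: read the wrist's pose just before it. camera_model takes no time and is no camera call; for the wrist camera it gives the pose at the moment of the call.
- bot.close_job(): hands the job in, once; it reports no verdict.
The state is a dict: "time": time; "joint_positions": joint angles; "dq": joint speeds; "tau": joint torques, N m; "tool_pos": TCP position; "tcp_rot": TCP orientation; "contact_force": force on the tool from outside, world axes, zero at the start; "moment": the same for the moment, N m; "grip_width": finger opening in mm.
Only numpy, scipy, OpenCV 4.12 (cv2) and the standard library are available. Lean on these libraries where they do the work, as an engineer would, in place of code of your own. Each camera call takes 0.05 s, during which the arm holds its last target. There are 200 camera calls.

## Task

Stand the spring buffer (the steel cylinder with a plunger sticking out of its top) in the round nest of the bench press's slide and let go of it, push the slide fully home under the ram, then swing the press lever down by its knob until the plunger is pressed fully home into the buffer. Finish while still holding the lever down with the gripper, so that the retaining ring can be fitted: do not let it come back up. Leave the other things on the bench where they are.

Things in the scene. Friction and masses are not known exactly. Their poses are not given: they have to be found in the camera images.
- buffer: the spring buffer: an upright steel cylinder, diameter 44, height 60, 0.35 to 0.6 kg, with dark rings round it near the top and a plunger of diameter 24 standing 12 out of the middle of its top. It stands loose on the bench among similar parts. Origin: centre of its underside, z up along its axis
- plunger (a joint): travel in m of the plunger into the buffer, against a spring inside it: 0 standing 12 mm out, 0.010 fully home against its stop (2 mm still showing). The spring takes 25 N to start and 45 N at 0.010
- plunger_top (a point): centre of the plunger's flat top face, on the buffer's axis, 72 mm above the buffer's underside when the plunger is out
- press: the bench arbor press, grey casting with a bright steel ram, fixed to the bench. Origin: on the bench top straight below the ram's axis; z up; its -x looks towards the robot, from where the slide goes in. The base is 120 (x) x 235 (y) x 22; the slide's way runs forward to x = -203. The column stands at y = -83 to -153, the head reaches from there to y = +32, 48 wide in x, from 152 to 232 high, over the ram axis: so the nest is loaded only while the slide is out
- slide (a joint): travel in m of the press's slide along the press's +x: about 0 to 0.012 at the start (out, for loading), 0.105 fully home against its stop, with the nest under the ram. About 2.5 N of friction, no spring: it stays where it is left
- nest (a point): centre of the floor of the nest: a round pocket of diameter 49, 9 deep, chamfered, in a 74 x 74 aluminium plate on the slide. The floor is 40 above the bench. Axes as the press's
- slide_knob (a point): the slide's upright black knob, diameter 22, from 16 to 50 above the nest floor's level, on a 12 mm pin, 88 in front of (press -x) the nest's centre. The point lies on its axis 14 below its top, at a good height to grip
- lever_angle (a joint): angle in rad of the press lever: 0 up (its rest, 0.80 above level), grows as it is swung down, at most 1.4. A return spring lifts it whenever it is let go. The ram goes down 20 mm per rad; it meets the plunger of a seated buffer at about 0.5 and has it home at about 1.0; beyond that it only grows stiffer. At the knob it takes about 2 to 5 N to start with, about 10 N at home
- lever_knob (a point): centre of the black ball, diameter 34, at the end of the press lever (a 12 mm steel rod on the press's far, +x side), 140 from the pivot. At rest it is 290 above the bench; with the plunger home, about 160. It can be pressed down from above with shut fingers, following its arc; a tight pinch drags on it, since the ball turns with the lever
- lever_pivot (a point): where the lever's turning axis, which runs along the press's x, meets the plane in which the ball moves: 190 above the bench. As the lever is swung down the ball moves on a 140 mm arc about it, outwards along the press's +y and down
- ram: the press ram: an 18 mm square bright bar with a round 16 mm nose, coming down as the lever does. Origin: centre of the nose's lower face, on the ram axis, 122 above the bench when up (10 above the plunger of a seated buffer)
- lever: the press lever itself, rod, hub and ball. Origin: on its turning axis, in the middle of the press head; its axes turn with it
- sleeve: bystander: plain open steel sleeve, diameter 44, height 55, no plunger; origin: centre of its underside
- hub: bystander: flanged aluminium hub, flange diameter 60, height 38; origin: centre of its underside
- jar: bystander: white jar with a black cap, diameter 52, height 62; origin: centre of its underside
- pliers: bystander: circlip pliers lying flat, about 180 long, 16 high, at the right of the press; origin: middle, on the bench
- tape: bystander: roll of yellow tape lying flat, diameter 96, height 24, at the right of the press; origin: centre of its underside
- driver: bystander: screwdriver lying at the right of the press; origin: on its axis line, on the bench
- dish: bystander: shallow aluminium dish with retaining rings, diameter 92, height 16, beyond and left of the press; origin: centre of its underside
Mind the look-alikes: they are no part of the job. What is shaped like the buffer but blue, purple or yellow is not meant.

How it is judged (in metres and radians):
On the way, in this order (a step that is already met when the one before it is completed fails the run):
1. the buffer stands in the nest, let go, the slide still out (horizontal distance between buffer and nest below 0.005 m and z of buffer in the frame of nest below 0.004 m and angle between buffer's own z axis and vertical below 0.05 rad and contact force between the fingers and buffer below 0.2 N and value of joint slide below 0.09 m), for 0.2 s.
2. the slide is fully home with the buffer in its nest (horizontal distance between buffer and nest below 0.005 m and z of buffer in the frame of nest below 0.004 m and angle between buffer's own z axis and vertical below 0.05 rad and value of joint slide above 0.1025 m), for 0.2 s.
3. the ram has pressed the plunger home, the gripper on the lever (all of step 2 and value of joint plunger above 0.009 m and contact force between ram and buffer above 30 N and contact force between the fingers and lever above 3 N), for 0.5 s.
At the end, for the whole second after the job is handed in: Buffer in the nest (5 mm off centre at most, on its floor to 4 mm, upright to 0.05 rad), slide home (above 0.1025), plunger pressed in over 9 of its 10 mm by the ram (over 30 N), the lever at rest and kept down by the fingers (over 3 N), which do not touch the buffer (all of step 3 and contact force between the fingers and buffer below 0.2 N and velocity of joint lever_angle between -0.05 and 0.05 rad/s); the arm keeps its last pose, push and grip.
It fails at once if another thing on the bench (sleeve, hub, jar, pliers, tape, screwdriver, dish) shifted more than 30 mm (distance of any of sleeve, hub, jar, pliers, tape, driver, dish from where it was at the start of the episode above 0.03 m).
It also fails if it takes over 72 s, if anything falls off the work surface, if the arm or the gripper's body presses on something with over 40 N, if the wrist force passes 120 N, or if a joint passes its speed limit or range.

## Working session

There is one attempt and no reset: what is moved stays moved. The work goes in short steps, Python scripts to look and compute and a tool call to move; the robot and the scene stay as the last step left them, time stands still between calls to the robot, and variables do not carry over. Pictures are saved under pics/ and viewed, about 8 in all and at most 12, crops included, and the job is handed in when it is done.

Besides the shell and the picture viewer there is one more tool, called after "Request:" by a JSON object that holds its "fn" and its "kwargs". carry_out: Moves the arm, as the interface text tells. Its arguments: {"type":"object","properties":{"deltas":{"type":"array","items":{"type":"array","items":{"type":"array","items":{"type":"number"}}}},"fingers":{"type":"number"}},"required":["deltas"]}

```bash
mkdir -p pics
cat > h.py <<'E'
import numpy as np, cv2
from plant import bot
def snap(n,f):
    m=bot.camera_model(n); p,d=bot.capture(n); cv2.imwrite('pics/'+f+'.png',p); np.savez('pics/'+f,p=p,d=d,K=m['K'],T=m['camera_from_world']); return p,d,m
def world(f,u,v,z=None,win=1):
    a=np.load('pics/'+f+'.npz'); K,T,d=a['K'],a['T'],a['d']
    r=np.linalg.inv(K)@[u,v,1]; Ti=np.linalg.inv(T)
    if z is None:
        s=d[int(v)-win:int(v)+win+1,int(u)-win:int(u)+win+1]; s=np.median(s[s>0])
    else:
        s=(z-Ti[2,3])/(Ti[:3,:3]@r)[2]
    return (Ti@np.append(r*s,1))[:3].round(1)
E
python3 - <<'E'
from h import *
o=bot.get_obs(); print(o)
for n in('scene','top'):
    snap(n,n+'0')
E
```

```text
{'time': 0.0, 'joint_positions': array([-1.43103276e+00,  3.42728074e-01,  1.52502322e+00,  2.46007418e-06,
        1.27541509e+00, -1.45993830e-01]), 'dq': array([ 1.21212771e-03, -9.04902558e-05, -1.20288250e-03,  1.95241387e-04,
        1.56296201e-03, -2.40412232e-04]), 'tau': array([-7.31832642e-04, -4.31250715e+01, -2.44217044e+01,  7.17785186e-02,
        5.59201394e-02, -8.23581058e-05]), 'tool_pos': array([ 147.9701021 , -503.38922811,  291.53995241]), 'tcp_rot': array([-3.14003601e+00, -2.31265981e-04,  2.85756499e-01]), 'contact_force': array([ 0.72323526, -0.15862116, -0.40605082]), 'moment': array([0.02144394, 0.00113617, 0.04905241]), 'grip_width': 91.97951504409457}
```

View pics/scene0.png

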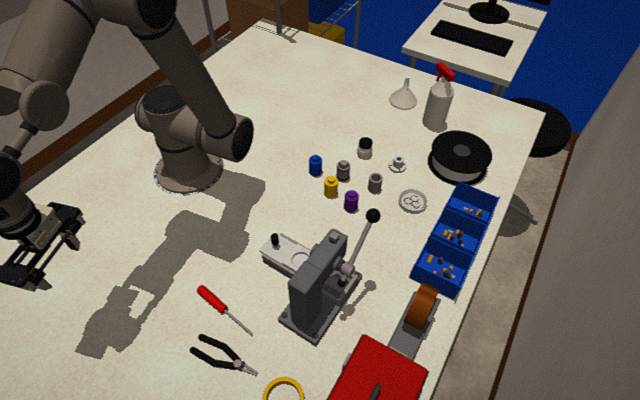

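View pics/top0.png

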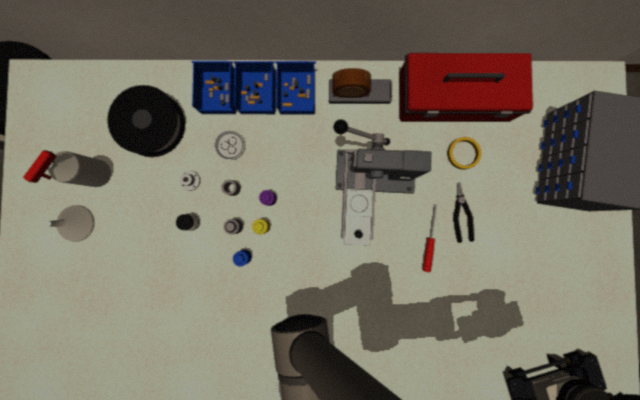

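Top view candidates for the buffer: grey with a plunger (233,227), grey open (231,187, probably the sleeve), blue (241,257), yellow (261,226) and purple (267,198). The grey at (233,227) fits. I'll check it in one close crop, together with the press.

Run:
```python
from h import *
s=cv2.imread('pics/scene0.png');t=cv2.imread('pics/top0.png')
a=cv2.resize(s[130:220,300:420],(400,300),interpolation=2)
b=cv2.resize(t[170:275,170:310],(400,300),interpolation=2)
c=cv2.resize(t[110:260,310:510],(400,300),interpolation=2)
d=cv2.resize(s[200:350,250:450],(400,300),interpolation=2)
cv2.imwrite('pics/c1.png',np.vstack([np.hstack([a,b]),np.hstack([c,d])]))
for n,u,v,z in[('buf',233,227,None),('buf72',233,226,72),('sleeve',231,187,None),('yellow',261,226,72),('purple',267,198,72),('blue',241,257,72),('jar',186,221,62),('nest',359,203,None),('nest',359,203,40),('sknob',358,234,None),('ball',340,127,None),('ball',340,127,300)]:
    print(n,world('top0',u,v,z))
a=np.load('pics/top0.npz');print(np.linalg.inv(a['T'])[:3,3])
```

```text
buf [460.1 230.8  71.8]
buf72 [462.9 230.8  72. ]
sleeve [578.8 257.2   1.1]
yellow [463.2 152.3  72. ]
purple [541.9 136.5  72. ]
blue [376.7 206.9  72. ]
jar [476.3 366.8  62. ]
nest [ 530.2 -125.3   41.1]
nest [ 530.2 -125.4   40. ]
sknob [ 442.5 -118.2   90. ]
ball [685.2 -60.7 306.3]
ball [686.8 -60.9 300. ]
[ 482.08392189  -33.10993446 1099.80650654]
```

View pics/c1.png

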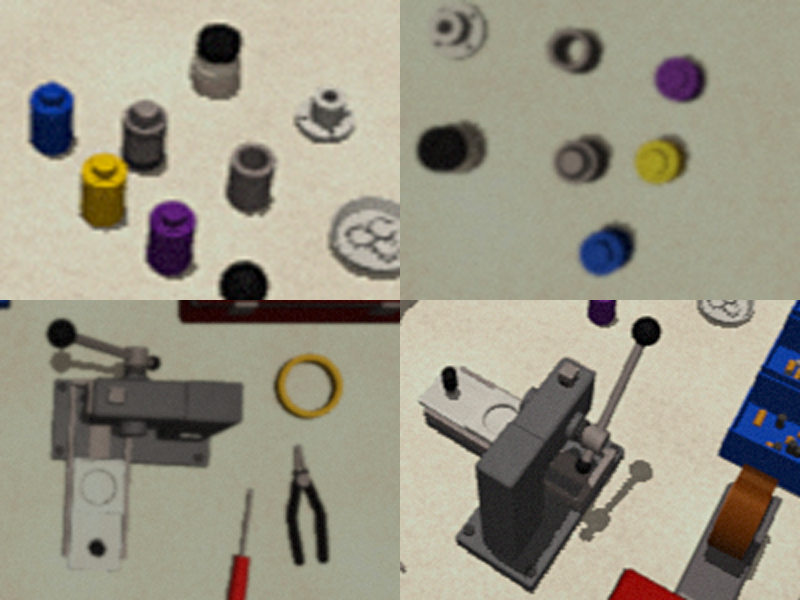

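The buffer is the grey cylinder with a plunger, at about (461,231). The press is yawed by about -0.08 rad.

```bash
cat >> h.py <<'E'
def rel(tgt,yaw=None,cmd=None):
    """world TCP target -> tool shift, turn units; cmd=(x,y,z,yaw) else measured"""
    o=bot.get_obs(); p=o['tool_pos']; w=o['tcp_rot'][2]
    if cmd is not None: p=np.array(cmd[:3]); w=cmd[3]
    d=np.array(tgt)-p; c,s=np.cos(w),np.sin(w)
    t=0 if yaw is None else -np.degrees((yaw-w+np.pi)%(2*np.pi)-np.pi)/5
    return [round(float(v),2) for v in (c*d[0]+s*d[1], s*d[0]-c*d[1], -d[2], t)]
E
python3 - <<'E'
from h import *
m=bot.camera_model('wrist'); T=np.linalg.inv(m['camera_from_world']);print(m['K'],T.round(3))
c=(148.03,-503.71,292.24,.286)
for t in[(380,-330,400),(460,0,400),(461,231,260)]: print(rel(t,2.44,c))
E
```

```text
[[316.0658031    0.         319.74885879]
 [  0.         316.0658031  197.66269949]
 [  0.           0.           1.        ]] [[ 2.82000e-01 -9.23000e-01 -2.60000e-01  2.16825e+02]
 [-9.59000e-01 -2.72000e-01 -7.40000e-02 -4.84701e+02]
 [-2.00000e-03  2.70000e-01 -9.63000e-01  3.84484e+02]
 [ 0.00000e+00  0.00000e+00  0.00000e+00  1.00000e+00]]
[271.55, -101.21, -107.76, -24.68]
[441.4, -395.24, -107.76, -24.68]
[507.53, -616.57, 32.24, -24.68]
```

Request:
{"fn": "carry_out", "kwargs": {"deltas": [[[270,-100,-108,-8],[270,-100,-108,-8],[270,-100,-108,-8],[270,-100,-108,-8],[270,-100,-108,-8],[270,-100,-108,-8],[270,-100,-108,-8],[440,-395,-108,-16],[440,-395,-108,-16],[440,-395,-108,-20],[440,-395,-108,-24],[440,-395,-108,-24.7],[440,-395,-108,-24.7],[440,-395,-108,-24.7],[507,-616,-8,-24.7],[507,-616,30,-24.7],[507,-616,30,-24.7],[507,-616,30,-24.7],[507,-616,30,-24.7],[507,-616,30,-24.7]]], "fingers": 66}}

```text
time: 2.1
tool_pos: [459.3, 232.2, 258.8]
tcp_rot: [-3.137, -0.003, 2.443]
contact_force: [-0.1, -0.3, -0.2]
grip_width: 66.1
```

Run:
```python
from h import *
p,d,m=snap('wrist','w1'); o=bot.get_obs(); print(o['tool_pos'],o['tcp_rot'],o['contact_force'],o['dq'].round(3))
# top disc fit: points near plunger top and shoulder
K=m['K'];Ti=np.linalg.inv(m['camera_from_world'])
v,u=np.mgrid[0:400,0:640]; P=np.stack([(u-K[0,2])/K[0,0]*d,(v-K[1,2])/K[1,1]*d,d],-1)@Ti[:3,:3].T+Ti[:3,3]
r=np.hypot(P[...,0]-461,P[...,1]-231)
for lo,hi in((66,78),(55,65)):
    k=(P[...,2]>lo)&(P[...,2]<hi)&(r<32)&(d>0); q=P[k]; print(k.sum(), (q.max(0)+q.min(0))/2, q.mean(0), q.max(0)-q.min(0), u[k].mean(),v[k].mean())
```

```text
[459.16904863 232.96163826 258.0565966 ] [-3.13692074 -0.00412253  2.44371853] [-1.23101357  1.8450757  -0.9849202 ] [-0.058 -0.041 -0.001 -0.019  0.056 -0.07 ]
525 [460.91686905 238.91930159  70.2618595 ] [460.3093993  239.45043236  72.01595289] [23.21463484 23.27558398  7.81052483] 329.3542857142857 188.0704761904762
1101 [460.68014098 239.10128314  59.79247797] [458.88823053 240.43373288  60.32066797] [42.71136811 43.40792277  9.53218005] 328.8928247048138 183.2706630336058
```

View pics/w1.png

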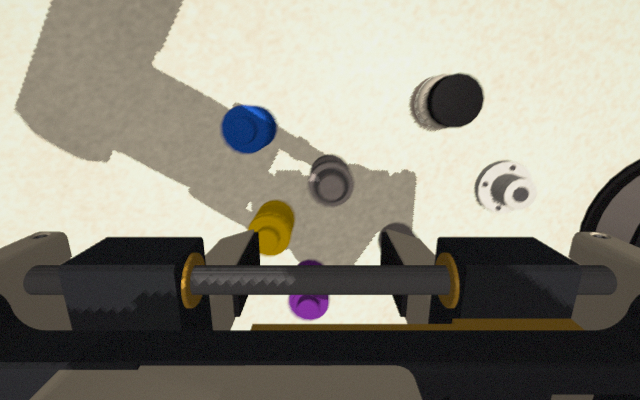

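The wrist view shows the buffer with its plunger at (330,182). Yellow (270,230) and blue (248,128) are clear of the jaw line. I'll measure again at rest and check the nest in the top depth image.

```bash
cat >> h.py <<'E'
def cloud(f):
    a=np.load('pics/'+f+'.npz'); K,T,d=a['K'],a['T'],a['d']; Ti=np.linalg.inv(T)
    v,u=np.mgrid[0:400,0:640]
    return np.stack([(u-K[0,2])/K[0,0]*d,(v-K[1,2])/K[1,1]*d,d],-1)@Ti[:3,:3].T+Ti[:3,3], d>0
def disc(f,c,lo,hi,R):
    P,ok=cloud(f); k=ok&(P[...,2]>lo)&(P[...,2]<hi)&(np.hypot(P[...,0]-c[0],P[...,1]-c[1])<R); q=P[k]
    return cv2.minEnclosingCircle(q[:,:2].astype(np.float32)), q.mean(0).round(1), len(q)
E
python3 - <<'E'
from h import *
for i in range(3): snap('wrist','w2')
o=bot.get_obs(); print(o['tool_pos'],o['tcp_rot'],o['contact_force'],o['dq'].round(3))
print(disc('w2',(460,238),66,78,30),disc('w2',(460,238),55,65,34),disc('top0',(461,235),66,78,30))
print('slide knob',disc('top0',(442,-118),80,100,20),'ball',disc('top0',(686,-61),280,330,25))
c=(459.9,232,262.2,2.44)
print(rel((460.5,238.5,95),cmd=c))
E
```

```text
[460.82360574 229.57447134 261.8253139 ] [-3.14017713e+00 -9.20634217e-05  2.44161455e+00] [ 0.00631708  0.17127739 -0.6569136 ] [-0.022 -0.025 -0.013  0.002  0.     0.003]
(((460.7142028808594, 239.00119018554688), 11.893537521362305), array([460.3, 239.4,  72. ]), 513) (((460.8257751464844, 238.96278381347656), 22.109376907348633), array([459. , 240.3,  60.3]), 1104) (((461.40789794921875, 238.0543975830078), 12.949013710021973), array([461.5, 238.8,  71.9]), 59)
slide knob (((441.9158020019531, -120.85375213623047), 10.48154067993164), array([ 442.3, -120.7,   90.4]), 47) ball (((690.0181274414062, -64.25211334228516), 17.9260311126709), array([687.8, -62.7, 301.8]), 185)
[3.74, 5.35, 167.2, 0.0]
```

Request:
{"fn": "carry_out", "kwargs": {"deltas": [[[5.7,6.9,0,0],[5.7,6.9,0,0],[5.7,6.9,40,0],[5.7,6.9,80,0],[5.7,6.9,110,0],[5.7,6.9,135,0],[5.7,6.9,155,0],[5.7,6.9,170,0],[5.7,6.9,175,0],[5.7,6.9,175,0],[5.7,6.9,175,0],[5.7,6.9,175,0]]]}}

```text
time: 3.5
tool_pos: [461.5, 239.3, 88.2]
tcp_rot: [3.14, 0.001, 2.441]
contact_force: [-0.3, -0.0, 0.1]
grip_width: 66.0
```

Request:
{"fn": "carry_out", "kwargs": {"deltas": [[[0,0,0,0],[0,0,0,0],[0,0,0,0],[0,0,0,0],[0,0,0,0],[0,0,0,0],[0,0,0,0],[0,0,0,0],[0,0,-10,0],[0,0,-40,0],[0,0,-80,0],[0,0,-120,0],[0,0,-160,0],[0,0,-180,0],[0,0,-180,0],[0,0,-180,0]]], "fingers": 30}}

```text
time: 5.1
tool_pos: [459.7, 238.6, 265.7]
tcp_rot: [-3.138, -0.002, 2.441]
contact_force: [-0.3, 0.7, -6.1]
grip_width: 43.8
```

Run:
```python
from h import *
o=bot.get_obs(); print(o['tool_pos'],o['tcp_rot'],o['grip_width'],o['contact_force'])
print(rel((570,-130,300),3.06,(460.8,239,267.2,2.442)))
print(world('top0',359,204,47))
```

```text
[459.74161872 238.6070208  265.70849337] [-3.13822187e+00 -1.56203090e-03  2.44120389e+00] 43.75958941330789 [-0.28210519  0.74437734 -6.09441853]
[-321.15, -212.01, -32.8, -7.08]
[ 527.  -124.8   47. ]
```

Request:
{"fn": "carry_out", "kwargs": {"deltas": [[[-40,-26,-33,0],[-80,-53,-33,-1],[-120,-80,-33,-2],[-160,-106,-33,-3],[-200,-132,-33,-4],[-240,-159,-33,-5],[-270,-180,-33,-6],[-295,-195,-33,-7],[-310,-205,-33,-7.1],[-318,-210,-33,-7.1],[-321,-212,-33,-7.1],[-321,-212,-33,-7.1],[-321,-212,-33,-7.1],[-321,-212,-33,-7.1],[-321,-212,-33,-7.1],[-321,-212,-33,-7.1]]]}}

```text
time: 6.7
tool_pos: [569.7, -129.3, 300.4]
tcp_rot: [-3.141, 0.0, 3.061]
contact_force: [0.2, -0.0, -5.1]
grip_width: 43.7
```

Run:
```python
from h import *
for i in range(3): snap('wrist','w3')
o=bot.get_obs(); print(o['tool_pos'],o['tcp_rot'],o['grip_width'],o['contact_force'])
print('floor',disc('w3',(529,-125),36,43,40)); print('knob',disc('w3',(442,-120.9),85,95,20))
p=cv2.imread('pics/w3.png'); cv2.imwrite('pics/w3b.png',cv2.resize(p[:300,170:470],(800,800))[:600])
```

```text
[ 569.70035248 -129.61320386  300.3050374 ] [-3.14147422e+00  1.57262122e-04  3.06108359e+00] 43.393459654721774 [-0.33374851 -0.55595349 -5.6239442 ]
floor (((529.0066528320312, -124.96825408935547), 39.95966339111328), array([ 528.2, -124.7,   40.3]), 1686)
knob (((440.8869934082031, -122.08954620361328), 10.851583480834961), array([ 441.3, -122. ,   90. ]), 514)
```

View pics/w3b.png

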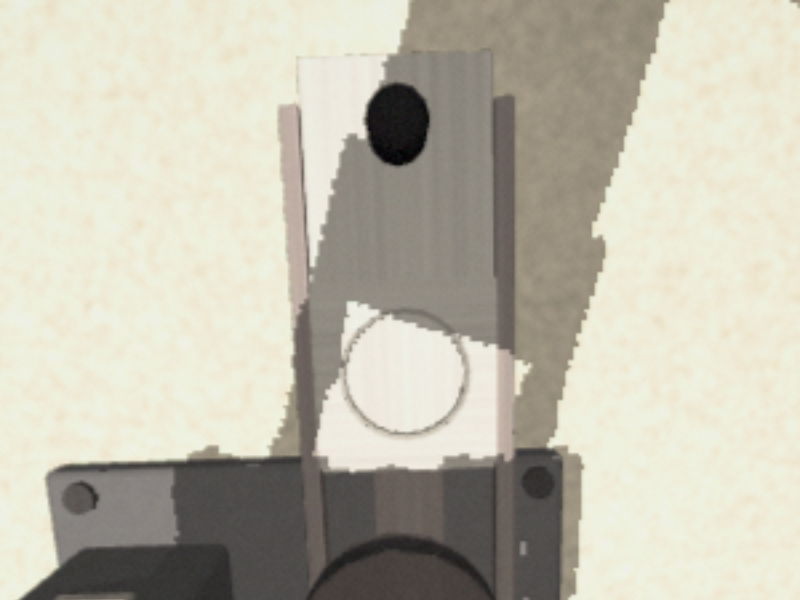

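The picture shows the nest circle centred at zoom (406,371), which is full pixel (322.2,139.1). The slide knob is at zoom (398,124) and the held buffer is at the bottom.

Run:
```python
from h import *
print('rim px',world('w3',322.2,139.1,48))
P,ok=cloud('w3')
for z in range(36,54): print(z,(ok&(abs(P[...,2]-z)<.5)&(np.hypot(P[...,0]-529,P[...,1]-125*-1*-1)<35)).sum(),end='; ')
k=ok&(abs(P[...,2]-40)<3.5)
n,l,st,ce=cv2.connectedComponentsWithStats(k.astype(np.uint8),connectivity=4)
i=l[139,322]; q=P[l==i]; print(st[i],q.mean(0),cv2.minEnclosingCircle(q[:,:2].astype(np.float32)))
# plate/top edges for yaw: slide strip edges
```

```text
rim px [ 527.4 -125.    48. ]
36 19; 37 25; 38 26; 39 27; 40 18; 41 29; 42 25; 43 14; 44 30; 45 31; 46 19; 47 24; 48 14; 49 29; 50 29; 51 25; 52 34; 53 27; [ 299  117   45   46 1573] [ 528.59004791 -125.94460471   40.29922388] ((528.794921875, -126.02745819091797), 24.544082641601562)
```

Request:
{"fn": "carry_out", "kwargs": {"deltas": [[[25,0.5,0,-0.2],[41.7,0.9,0,-0.4],[41.7,0.9,20,-0.4],[41.7,0.9,60,-0.4],[41.7,0.9,95,-0.4],[41.7,0.9,120,-0.4],[41.7,0.9,140,-0.4],[41.7,0.9,150,-0.4],[41.7,0.9,150,-0.4],[41.7,0.9,150,-0.4],[41.7,0.9,150,-0.4],[41.7,0.9,153,-0.4],[41.7,0.9,156,-0.4],[41.7,0.9,159,-0.4],[41.7,0.9,162,-0.4],[41.7,0.9,164,-0.4],[41.7,0.9,166,-0.4],[41.7,0.9,168,-0.4],[41.7,0.9,168,-0.4],[41.7,0.9,168,-0.4]]]}}

```text
time: 8.85
tool_pos: [528.2, -125.5, 132.2]
tcp_rot: [-3.142, -0.0, 3.096]
contact_force: [-0.2, -0.3, -5.1]
grip_width: 43.3
```

Request:
{"fn": "carry_out", "kwargs": {"deltas": [[[0,0,1,0],[0,0,2,0],[0,0,3,0],[0,0,4,0],[0,0,4.5,0],[0,0,4.5,0],[0,0,4.5,0]]]}}

```text
time: 9.55
tool_pos: [528.3, -125.6, 127.7]
tcp_rot: [-3.141, 0.0, 3.096]
contact_force: [0.5, 0.7, -5.9]
grip_width: 43.5
```

Request:
{"fn": "carry_out", "kwargs": {"deltas": [[[0,0,0,0],[0,0,0,0],[0,0,0,0],[0,0,0,0],[0,0,0,0],[0,0,0,0],[0,0,-10,0],[0,0,-40,0],[0,0,-75,0],[0,0,-95,0],[0,0,-95,0],[30,0,-95,0],[60,0,-95,0],[60,0,-95,0],[60,0,-95,0],[60,0,-95,0]]], "fingers": 60}}

```text
time: 11.15
tool_pos: [469.1, -123.0, 222.7]
tcp_rot: [-3.141, 0.001, 3.096]
contact_force: [0.0, 0.4, -0.2]
grip_width: 59.9
```

Run:
```python
from h import *
for i in range(2): snap('wrist','w4')
o=bot.get_obs(); print(o['tool_pos'],o['tcp_rot'],o['grip_width'],o['contact_force'])
snap('top','t4')
print('plunger',disc('w4',(528,-125.7),108,117,30)); print('shoulder',disc('w4',(528,-125.7),96,104,30));print('knob',disc('w4',(441,-122),85,95,20))
for n,c in(('top plunger',(528,-125.7)),): print(n,disc('t4',c,106,118,30))
cv2.imwrite('pics/w4b.png',cv2.imread('pics/w4.png'))
```

```text
[ 469.05086915 -122.92047995  222.54920471] [-3.14146444e+00  2.96035289e-04  3.09596255e+00] 59.92168711016572 [ 0.04912339 -0.25189673  0.00437356]
plunger (((528.0473022460938, -127.35042572021484), 11.440974235534668), array([ 531.1, -127.3,  112.2]), 372)
shoulder (((526.8734130859375, -127.27523040771484), 22.132144927978516), array([ 528.7, -127.2,   99.7]), 393)
knob (((440.722900390625, -122.06145477294922), 10.876864433288574), array([ 440. , -122. ,   89.9]), 673)
top plunger (((0.0, 0.0), 0.0), array([nan, nan, nan]), 0)h.py:26: RuntimeWarning: Mean of empty slice.
  return cv2.minEnclosingCircle(q[:,:2].astype(np.float32)), q.mean(0).round(1), len(q)
  ret = um.true_divide(
```

View pics/w4b.png

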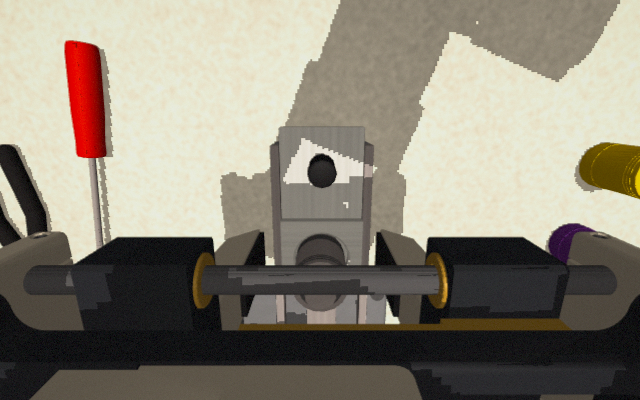

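The buffer is seated: plunger top at z=112.2, shoulder at 99.7. The slide knob is at (321,170) in the picture, world (440.8,-122). Next I grip it.

Request:
{"fn": "carry_out", "kwargs": {"deltas": [[[27.5,-0.3,0,0],[27.5,-0.3,0,0],[27.5,-0.3,30,0],[27.5,-0.3,60,0],[27.5,-0.3,80,0],[27.5,-0.3,92,0],[27.5,-0.3,99,0],[27.5,-0.3,99,0],[27.5,-0.3,99,0]]], "fingers": 50}}

```text
time: 12.2
tool_pos: [441.4, -122.0, 124.1]
tcp_rot: [-3.141, 0.001, 3.096]
contact_force: [-0.4, 0.5, -0.7]
grip_width: 50.1
```

Request:
{"fn": "carry_out", "kwargs": {"deltas": [[[0,0,0,0],[0,0,0,0],[0,0,0,0],[0,0,0,0],[0,0,0,0],[0,0,0,0]]], "fingers": 12}}

```text
time: 12.8
tool_pos: [440.7, -120.5, 124.0]
tcp_rot: [3.139, -0.0, 3.095]
contact_force: [1.1, 8.1, 3.9]
grip_width: 21.2
```

Request:
{"fn": "carry_out", "kwargs": {"deltas": [[[-2,0,0,0],[-5,0,0,0],[-10,0,0,0],[-16,0,0,0],[-23,0,0,0],[-30,0,0,0],[-37,0,0,0],[-44,0,0,0],[-51,0,0,0],[-58,0,0,0],[-65,0,0,0],[-72,0,0,0],[-77,0,0,0],[-81,0,0,0],[-84,0,0,0],[-86,0,0,0],[-86,0,0,0],[-86,0,0,0]]]}}

```text
time: 14.6
tool_pos: [526.6, -124.4, 124.0]
tcp_rot: [3.14, -0.0, 3.096]
contact_force: [0.1, 6.4, 2.7]
grip_width: 21.6
```

Request:
{"fn": "carry_out", "kwargs": {"deltas": [[[-2,1,0,0],[-4,1,0,0],[-6,1,0,0],[-8,1,0,0],[-10,1,0,0],[-10,1,0,0],[-10,1,0,0]]]}}

```text
time: 15.3
tool_pos: [537.1, -124.8, 124.0]
tcp_rot: [3.141, 0.001, 3.096]
contact_force: [0.0, 7.0, 4.7]
grip_width: 21.5
```

Request:
{"fn": "carry_out", "kwargs": {"deltas": [[[-1,0,0,0],[-2,0,0,0],[-3,0,0,0],[-4,0,0,0],[-4,0,0,0],[-4,0,0,0]]]}}

```text
time: 15.9
tool_pos: [540.5, -125.0, 123.9]
tcp_rot: [3.141, -0.001, 3.096]
contact_force: [-2.0, 5.1, 6.7]
grip_width: 21.6
```

Request:
{"fn": "carry_out", "kwargs": {"deltas": [[[-1,0,0,0],[-2,0,0,0],[-3,0,0,0],[-4,0,0,0],[-4,0,0,0],[-4,0,0,0]]]}}

```text
time: 16.5
tool_pos: [541.1, -125.0, 123.9]
tcp_rot: [3.14, -0.009, 3.096]
contact_force: [-18.5, 3.5, 17.8]
grip_width: 21.4
```

Home stop reached: -18.5 N along x. Next: relax, release, rise, and go to look at the lever ball.

Request:
{"fn": "carry_out", "kwargs": {"deltas": [[[1,0,0,0],[2,0,0,0],[3,0,0,0],[3,0,0,0]]]}}

```text
time: 16.9
tool_pos: [540.6, -125.0, 123.9]
tcp_rot: [3.141, -0.003, 3.096]
contact_force: [-6.3, 4.8, 8.7]
grip_width: 21.6
```

Request:
{"fn": "carry_out", "kwargs": {"deltas": [[[0,0,0,0],[0,0,0,0],[0,0,0,0],[0,0,0,0],[0,0,0,0],[0,0,-10,0],[0,0,-30,0],[0,0,-60,0],[0,0,-100,0],[0,0,-150,0],[0,0,-200,0],[0,0,-240,0],[0,0,-270,0],[0,0,-285,0],[0,0,-285,0],[0,0,-285,0],[0,0,-285,0]]], "fingers": 45}}

```text
time: 18.6
tool_pos: [541.4, -125.3, 407.4]
tcp_rot: [3.141, -0.002, 3.096]
contact_force: [0.4, -0.2, 0.2]
grip_width: 45.2
```

Run:
```python
from h import *
snap('wrist','w5');snap('wrist','w5'); 
o=bot.get_obs(); print(o['time'],o['tool_pos'],o['tcp_rot'],o['grip_width'],o['contact_force'])
try: print('knob',disc('w5',(541,-126),85,95,20))
except Exception as e: print(e)
print(disc('w5',(689,-63),270,315,22))
print(rel((700,-63,410),3.096))
```

```text
18.7 [ 541.49789884 -125.36435887  407.44170841] [ 3.14089421e+00 -2.33951566e-03  3.09573837e+00] 44.922329459998274 [-0.37138284  0.6236682  -0.42324103]
knob (((540.0472412109375, -126.56150817871094), 10.858661651611328), array([ 539.4, -126.7,   89.7]), 210)
(((0.0, 0.0), 0.0), array([nan, nan, nan]), 0)
[-155.48, 69.56, -2.56, -0.0]h.py:26: RuntimeWarning: Mean of empty slice.
  return cv2.minEnclosingCircle(q[:,:2].astype(np.float32)), q.mean(0).round(1), len(q)
  ret = um.true_divide(
```

Request:
{"fn": "carry_out", "kwargs": {"deltas": [[[-30,12,-5,0],[-65,28,-5,0],[-100,45,-5,0],[-130,58,-5,0],[-148,66,-5,0],[-155,69.5,-5,0],[-155,69.5,-5,0],[-155,69.5,-5,0],[-155,69.5,-5,0],[-155,69.5,-5,0]]], "fingers": 0}}

```text
time: 19.7
tool_pos: [699.3, -63.5, 414.3]
tcp_rot: [-3.141, 0.0, 3.095]
contact_force: [0.3, -1.2, -0.4]
grip_width: 0.4
```

Run:
```python
from h import *
snap('wrist','w6');snap('wrist','w6'); 
o=bot.get_obs(); print(o['time'],o['tool_pos'],o['tcp_rot'],o['grip_width'],o['contact_force'],o['joint_positions'].round(2))
P,ok=cloud('w6'); q=P[ok&(P[...,2]>285)&(P[...,2]<312)&(np.hypot(P[...,0]-690,P[...,1]+63)<28)]
from scipy.optimize import least_squares
r=least_squares(lambda c:np.linalg.norm(q-c,axis=1)-17,[689,-63,290],loss='soft_l1'); print(len(q),r.x,np.abs(r.fun).mean())
cv2.imwrite('pics/w6b.png',cv2.imread('pics/w6.png'))
```

```text
19.8 [699.37843796 -63.40317259 414.28325522] [-3.14141481e+00  6.20239035e-04  3.09530211e+00] 0.1736365699454859 [ 0.06444248 -0.38312377  0.24654457] [-0.2   0.68  0.63 -0.    1.83 -1.72]
1763 [689.43106808 -63.77857313 290.5717316 ] 0.3499591838918549
```

View pics/w6b.png

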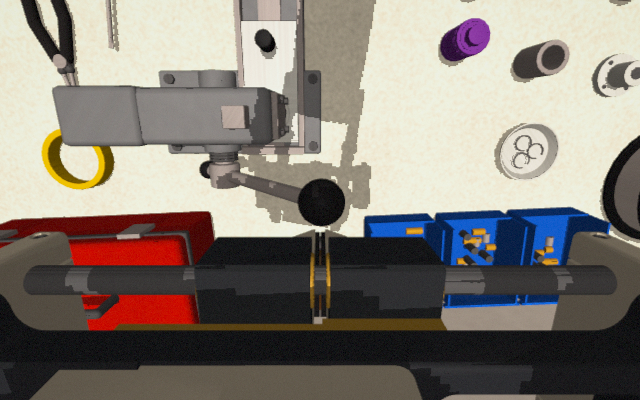

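The ball is at (321,203) in the picture, fitted at (689.4,-63.8,290.6), with the rod to its left. I press down along the arc with shut fingers.

Request:
{"fn": "carry_out", "kwargs": {"deltas": [[[10,-0.9,0,0],[10,-0.9,15,0],[10,-0.9,28,0],[10,-0.9,36,0],[10,-0.9,39,0],[10,0,41,0],[10,2,43.5,0],[10,4,46,0],[10,6.5,48.5,0],[10,8.7,51,0],[10,11,54,0],[10,13.1,57,0],[10,17.1,62.5,0],[10,21,68,0],[10,24.5,74.5,0],[10,27.7,81,0],[10,30.5,87,0],[10,30.5,87,0],[10,30.5,87,0]]]}}

```text
time: 21.7
tool_pos: [691.4, -31.4, 327.2]
tcp_rot: [3.141, 0.001, 3.097]
contact_force: [0.5, 4.8, 5.7]
grip_width: -0.1
```

Run:
```python
from h import *
snap('wrist','w7');o=bot.get_obs(); print(o['tool_pos'],o['contact_force'],o['moment'])
cv2.imwrite('pics/w7b.png',cv2.imread('pics/w7.png'))
```

```text
[691.42271362 -31.69113558 327.36136606] [0.26010919 3.96676167 3.99592347] [ 0.79258163 -0.19577828 -0.0052691 ]
```

View pics/w7b.png

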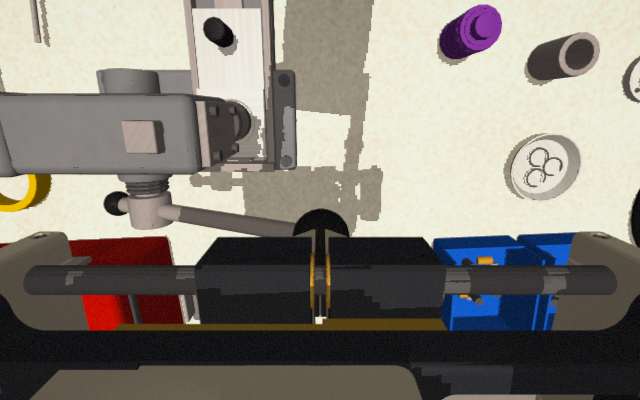

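The fingers sit on the ball, centred at about (321,225), with about 5 N. Continue down.

Request:
{"fn": "carry_out", "kwargs": {"deltas": [[[0,2.5,6.5,0],[0,4.8,13,0],[0,6,17.5,0],[0,7.2,22,0],[0,8.3,26.7,0],[0,9.2,31.5,0],[0,9.9,36,0],[0,10.4,40.5,0],[0,10.7,45,0],[0,10.9,50,0],[0,11.1,54.5,0],[0,10.9,59,0],[0,10.7,64,0],[0,10.4,68.5,0],[0,10.4,68.5,0],[0,10.4,68.5,0]]]}}

```text
time: 23.35
tool_pos: [692.2, -20.8, 259.4]
tcp_rot: [3.14, 0.003, 3.096]
contact_force: [-0.0, 6.0, 8.6]
grip_width: 0.4
```

Request:
{"fn": "carry_out", "kwargs": {"deltas": [[[0,-0.3,2.5,0],[0,-0.6,5,0],[0,-0.9,7,0],[0,-1.3,9,0],[0,-1.7,11,0],[0,-2.1,13,0],[0,-2.1,13,0],[0,-2.1,13,0],[0,-2.1,13,0]]]}}

```text
time: 24.25
tool_pos: [692.1, -22.9, 246.6]
tcp_rot: [3.14, 0.003, 3.096]
contact_force: [0.8, 6.3, 8.5]
grip_width: 0.2
```

Request:
{"fn": "carry_out", "kwargs": {"deltas": [[[0,-0.2,1,0],[0,-0.4,2,0],[0,-0.6,3,0],[0,-0.9,4,0],[0,-0.9,4,0],[0,-0.9,4,0]]]}}

```text
time: 24.85
tool_pos: [692.1, -23.7, 242.6]
tcp_rot: [3.14, 0.003, 3.096]
contact_force: [-0.3, 7.2, 9.3]
grip_width: 0.4
```

Request:
{"fn": "carry_out", "kwargs": {"deltas": [[[0,-0.2,1,0],[0,-0.5,2,0],[0,-0.7,3,0],[0,-1,4,0],[0,-1,4,0],[0,-1,4,0]]]}}

```text
time: 25.45
tool_pos: [692.1, -24.0, 240.1]
tcp_rot: [3.139, 0.004, 3.097]
contact_force: [-2.0, 9.8, 13.9]
grip_width: 0.6
```

Force is rising sharply, so the stop is reached. A little more margin, then hold.

Request:
{"fn": "carry_out", "kwargs": {"deltas": [[[0,-0.2,1,0],[0,-0.4,2,0],[0,-0.5,2.5,0],[0,-0.5,2.5,0],[0,-0.5,2.5,0],[0,-0.5,2.5,0],[0,-0.5,2.5,0],[0,-0.5,2.5,0],[0,-0.5,2.5,0],[0,-0.5,2.5,0],[0,-0.5,2.5,0],[0,-0.5,2.5,0]]]}}

```text
time: 26.65
tool_pos: [692.1, -24.2, 238.6]
tcp_rot: [3.139, 0.005, 3.097]
contact_force: [-2.4, 10.9, 19.0]
grip_width: 0.6
```

Run:
```python
from h import *
p,d,m=snap('scene','s8');snap('wrist','w8');o=bot.get_obs(); print(o['time'],o['tool_pos'],o['contact_force'],o['dq'].round(4))
w=cv2.imread('pics/w8.png')
cv2.imwrite('pics/s8b.png',np.hstack([cv2.resize(p[170:370,240:440],(400,400),interpolation=2),cv2.resize(w[:250,70:320],(400,400),interpolation=2)]))
print('knob',disc('w8',(540,-126.5),85,95,20))
```

```text
26.75 [692.07000094 -24.24336349 238.5123498 ] [-2.75810488  9.61215251 20.3590197 ] [-0.001   0.0015  0.0001  0.0004 -0.0011  0.0004]
knob (((543.99462890625, -126.18196105957031), 9.892683982849121), array([ 547.1, -125.4,   89.3]), 355)
```

View pics/s8b.png

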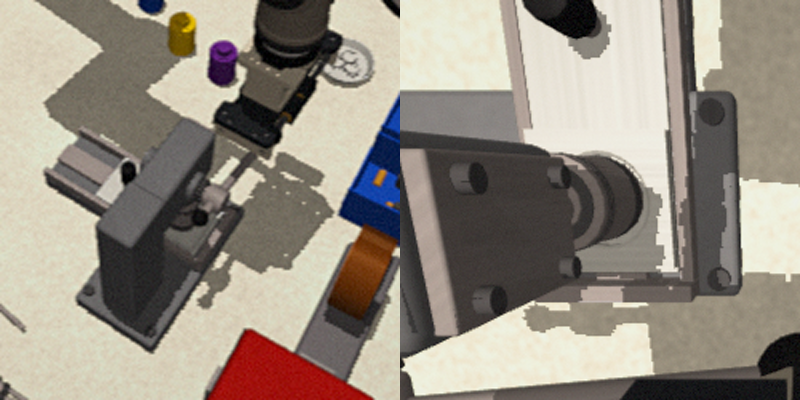

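The left crop shows the lever pressed level by the gripper. The right crop shows the buffer standing in the nest with the ram on it. The arm is still, with 20 N on the knob, so I hand in.

```bash
python3 -c "
from plant import bot
print(bot.close_job()); o=bot.get_obs(); print(o['time'],o['tool_pos'],o['contact_force'])"
```

```text
the job is handed in; nothing more can be done
None
the job is handed in; nothing more can be done
```

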